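Push the long stop bar down evenly

TASK

Before the chuck is changed, the spinning lathe must be locked out: press the long stop bar on the bench fully down, pushing near its middle so that both ends go down evenly and the bar does not rock; it stays down by itself. Leave the short bar, which looks alike, alone.

Things in the scene. Friction and masses are not known exactly. Their poses are not given: they have to be found in the camera images.
- stop_bar_mid (a point): Middle of the top of the LONG stop bar: a flat steel bar with black end caps, 270 mm long (this point's y axis), 36 wide (x axis), 14 thick, top 75 mm above the bench when up. Its grey unit (foot plate 140 x 300 x 12 mm) is fixed at a new place and yaw each time, before or behind a like unit with a 130 mm bar. Press here, for example with closed fingertips pointing down. z is up.
- stop_bar_press (a joint): Long bar's press hinge, rad: 0 up, 0.2 fully down (its middle then 18 mm lower, its front edge leaning down 11 degrees). Starts at 0 to 0.02. The hinge lies 90 mm behind the bar (+x side) in a grey housing up to 68 mm high. A push of about 6 to 10 N moves it and it stays where it is left; at 0.2 it meets a hard stop, so end the push there.
- stop_bar_rock (a joint): Rocking of the long bar about its middle on the stem, rad: 0 level, positive with its left end (+y of stop_bar_mid) up. A spring brings it back to level when let go; pushing more than about 25 to 30 mm from the middle rocks it too far (over 0.06).
- jog_bar_press (a joint): Hinge of the SHORT bar (130 mm long, otherwise the same shape, size and material, on its own 160 mm wide foot plate), rad: 0 up, 0.2 fully down; it starts between 0 and 0.02 and must not be pressed.

How it is judged:
By the outcome, as a careful person would: the job done as asked, in the order asked, and still so for the second after the job is handed in, with the robot touching nothing.
It also fails if it takes over 29 s, if anything falls off the work surface, if the arm or the gripper's body presses on something with over 40 N, if the wrist force passes 120 N, or if a joint passes its speed limit or range.

ROBOT

A 7-joint arm with a two-finger parallel gripper is mounted at the origin on a cart in front of the work surface, level with it; the furniture and walls round the work are solid. World frame = base frame: x ahead of the robot, y to its left, z up, the work surface at z = 0. Lengths are in m, angles in rad, forces in N, time in s.
With the tool pointing down it reaches from about 0.35 to 0.9 m from the base axis. Payload 19.9 kg.
Tool frame: the origin (TCP) lies on the centre line of the jaws, within the pads' length; the fingertips stand 11 mm ahead of it and the grasp point (between the pads) lies 8 mm behind it; z points along the fingers, y is the line along which they close (so a half turn about z gives the same grasp; the last joint's range is limited). The gripper opens to 94 mm and grips with 3 to 60 N. Pads are 16 mm wide; open, the fingers measure 119 mm over their backs; the gripper's body (75 mm by 177 mm) begins 78 mm behind the grasp point.
Start: joints at [-1.345, 0.417, -0.01, 1.614, 0.005, 1.111, -0.053], TCP at [0.165, 0.603, 0.187] pointing down, gripper open.
Joint ranges: [-2.81, 2.81], [-0.39, 2.02], [-1.27, 1.25], [0.06, 2.57], [-1.19, 4.33], [0.19, 2], [-2.82, 2.82]. Speed limits (rad/s): [1.89, 1.89, 2.39, 2.39, 3.01, 3.01, 3.01].

INTERFACE

Orientations are given as a unit quaternion [w, x, y, z].
In Python, from rig import robot, optics, sign_off gives the robot as it stands. The module is installed in compiled form; this text tells all that it offers.
- The arm moves only by the tool apply_moves, never from a script. Its argument "motion" is a list that holds one entry, the list of rows, each a list of 5 numbers: the shift along the tool's x, y, z in cm, then the turn about the tool's z in degrees, then the closure in counts, from 0 (fully open) to 255 (shut). A call has 1 to 20 rows; each row shifts and turns the commanded pose from where the row before left it, along the tool's axes as they then stand; what a row does not reach is not made up. A row lasts 1/12 s, in which the tool goes at most 41.7 mm and 7.16 degrees, less where a joint would pass 70% of its speed; a pose out of reach is approached as far as the arm can. A call with a gripper value outside its range is refused whole. The fingers move at their own pace and stop on an object; "grip_force" is the grip in N (left out, the last holds). Time passes only in rows, so rows that do not move let the fingers close. It gives the time, the measured TCP pose, the force, the opening and the grip force at its end, in the units of the state.
- robot.state(): the state, without advancing time (a new reading comes with each control period).
- optics.get_image(name): name is "scene" or "top" or "wrist"; returns a dict with "img" (420x560x3 uint8, blue, green, red), "fx", "fy", "cx", "cy" (pixels), "view" (4x4, takes a point from world to camera coordinates). Camera axes: x right, y down, z forward; pixel columns grow to the right and rows downward; lengths in m; the calibration is good to about 2 mm. A picture is of the moment at which its call begins. There is no depth.
- sign_off(): hands the job in; it is judged then, once.
The state is a dict: "clock": time; "joint_positions": joint angles; "qd": joint speeds; "effort": joint torques, N m; "eef_pos": TCP position; "ee_rot": TCP orientation; "ft_force": force on the tool from outside, world axes, zero at the start; "wrist_torque": the same for the moment, N m; "width": opening from 0.0 (shut) to 1.0 (fully open); "grip_force": force on a finger pad.
Only numpy, scipy, OpenCV 4.12 (cv2) and the standard library are available. Lean on these libraries where they do the work, as an engineer would, in place of code of your own. Each camera call takes 0.05 s, during which the arm holds its last target. There are 200 camera calls.

## Working session

There is one attempt and no reset: what is moved stays moved. The work goes in short steps, Python scripts to look and compute and a tool call to move; the robot and the scene stay as the last step left them, time stands still between calls to the robot, and variables do not carry over. Pictures are saved under pics/ and viewed, at most 10 in all, crops included, and the job is handed in when it is done.

Besides the shell and the picture viewer there is one more tool, called after "Call:" by a JSON object that holds its "fn" and its "kwargs". apply_moves: Moves the arm, as the interface text tells. Its arguments: {"type":"object","properties":{"motion":{"type":"array"},"grip_force":{"type":"number"}},"required":["motion"]}

```bash
mkdir -p pics; python3 - <<'E'
from rig import robot, optics
import cv2,numpy as np,pickle
d={n:optics.get_image(n) for n in("scene","top")}
pickle.dump(d,open("a.pkl","wb"))
for n in d: cv2.imwrite(f"pics/{n}1.png",d[n]["img"]); print(n,d[n]["fx"],d[n]["cx"],d[n]["cy"],np.round(d[n]["view"],3).tolist())
s=robot.state();print(s["clock"],s["eef_pos"],s["ee_rot"],s["ft_force"],s["width"])
E
```

```text
scene 422.1963740844787 271.25329728415164 207.48250888773572 [[-0.796, -0.606, 0.008, 0.481], [-0.468, 0.606, -0.643, 0.335], [0.384, -0.515, -0.766, 0.713], [0.0, 0.0, 0.0, 1.0]]
top 451.3146134092557 281.011987911201 213.7799792880816 [[-0.027, -1.0, 0.004, 0.026], [-0.983, 0.026, -0.184, 0.612], [0.184, -0.009, -0.983, 0.842], [0.0, 0.0, 0.0, 1.0]]
0.1 [0.1652803  0.60239265 0.1862113 ] [-3.49859135e-05  1.33476595e-01  9.91051820e-01 -5.36044497e-04] [-0.47973991 -0.35421481  0.03762978] 0.999820544018494
```

View pics/top1.png

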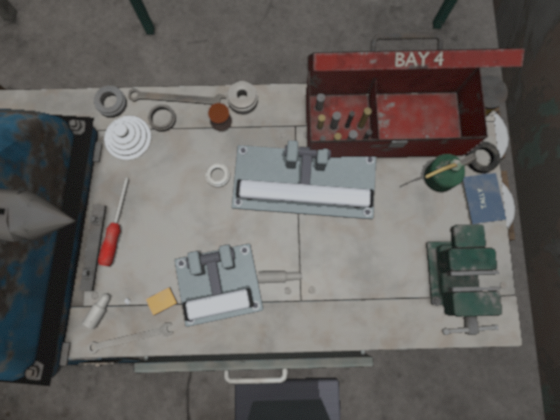

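View pics/scene1.png

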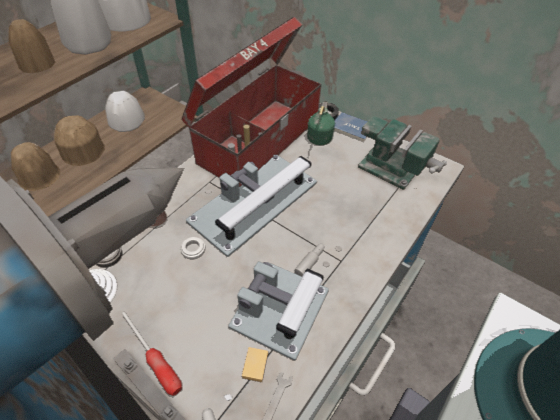

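Top view: the long bar runs from about (236,190) to (370,198), behind the short bar at (218,305). The scene view agrees. Next I'll measure its centre in both views.

```bash
cat > h.py <<'E'
import cv2,numpy as np
def ray(c,uv,z):
    R=c["view"][:3,:3];t=c["view"][:3,3]
    d=R.T@np.array([(uv[0]-c["cx"])/c["fx"],(uv[1]-c["cy"])/c["fy"],1]);o=-R.T@t
    return o+d*(z-o[2])/d[2]
E
python3 - <<'E'
import pickle,cv2,numpy as np
from h import ray
d=pickle.load(open("a.pkl","rb"))
for n,roi in(("top",(225,165,385,220)),("scene",(205,145,322,245))):
    c=d[n];x0,y0,x1,y1=roi;im=c["img"][y0:y1,x0:x1];g=im.min(2)
    cs=cv2.findContours((g>195).astype(np.uint8),0,1)[0]
    k=max(cs,key=cv2.contourArea);r=cv2.minAreaRect(k);b=cv2.boxPoints(r)+[x0,y0]
    print(n,cv2.contourArea(k),r,b.round(1).tolist())
    P=[ray(c,q,.074) for q in b];print(np.round(P,4).tolist(),np.mean(P,0).round(4))
    P=np.array(P);print(np.linalg.norm(P[1]-P[0]),np.linalg.norm(P[2]-P[1]))
    v=im.copy();cv2.drawContours(v,[k],-1,(0,0,255),1);cv2.imwrite(f"pics/{n}c.png",cv2.resize(v,None,fx=4,fy=4,interpolation=0))
a=cv2.resize(cv2.imread("pics/topc.png"),(640,220));b=cv2.imread("pics/scenec.png")
b=cv2.resize(b,(440,376));o=np.zeros((596,640,3),np.uint8);o[:220]=a;o[220:,:440]=b;cv2.imwrite("pics/both.png",o)
E
```

```text
Traceback (most recent call last):
ValueError: max() iterable argument is empty
```

```bash
cat > m.py <<'E'
import pickle,cv2,numpy as np
from h import ray
d=pickle.load(open("a.pkl","rb"))
print(d["top"]["img"][170:220:3,300].tolist()); print(d["scene"]["img"][190:225:3,262].tolist())
for n,roi,(su,sv) in(("top",(225,165,385,220),(310,193)),("scene",(205,145,322,245),(265,195))):
    c=d[n];x0,y0,x1,y1=roi;im=c["img"][y0:y1,x0:x1]
    lab=im.astype(int); s=lab[sv-y0,su-x0]
    m=(np.abs(lab-s).max(2)<22).astype(np.uint8)
    l=cv2.connectedComponents(m,connectivity=4)[1]
    k=max(cv2.findContours((l==l[sv-y0,su-x0]).astype(np.uint8),0,1)[0],key=cv2.contourArea)
    r=cv2.minAreaRect(k);b=cv2.boxPoints(r)+[x0,y0]
    P=np.array([ray(c,q,.074) for q in b])
    print(n,s,r,P[:,:2].round(4).tolist(),P.mean(0).round(4),np.linalg.norm(P[1]-P[0]),np.linalg.norm(P[2]-P[1]))
    v=cv2.resize(im,None,fx=4,fy=4,interpolation=0);cv2.drawContours(v,[k*4+2],-1,(0,0,255),1);cv2.imwrite(f"pics/{n}c.png",v)
a=cv2.imread("pics/topc.png");b=cv2.imread("pics/scenec.png")[:376]
o=np.zeros((596,640,3),np.uint8);o[:220]=a;o[220:,:b.shape[1]]=b;cv2.imwrite("pics/both.png",o)
E
python3 m.py
```

```text
[[92, 90, 83], [90, 88, 82], [91, 88, 82], [93, 90, 85], [90, 86, 83], [177, 172, 169], [192, 188, 185], [193, 188, 185], [195, 191, 188], [196, 192, 190], [168, 163, 160], [103, 102, 95], [145, 144, 134], [149, 147, 137], [135, 133, 124], [144, 148, 150], [148, 151, 153]]
[[225, 222, 224], [225, 222, 223], [226, 222, 224], [224, 221, 221], [166, 163, 165], [115, 114, 111], [119, 120, 114], [120, 118, 115], [119, 118, 115], [145, 144, 141], [179, 177, 172], [179, 179, 173]]
top [194 190 186] ((79.56765747070312, 27.620588302612305), (128.08316040039062, 15.109210968017578), 4.39870548248291) [[0.6484, 0.0894], [0.6789, 0.0868], [0.6524, -0.1649], [0.6221, -0.1607]] [ 0.6505 -0.0374  0.074 ] 0.030629196800940332 0.25303724922842885
scene [226 222 223] ((58.79925537109375, 46.539031982421875), (12.681983947753906, 103.28500366210938), 52.43141174316406) [[0.6765, 0.084], [0.6508, -0.1759], [0.6173, -0.159], [0.6467, 0.0939]] [ 0.6478 -0.0392  0.074 ] 0.2612070595929629 0.03744701232187203
```

View pics/both.png

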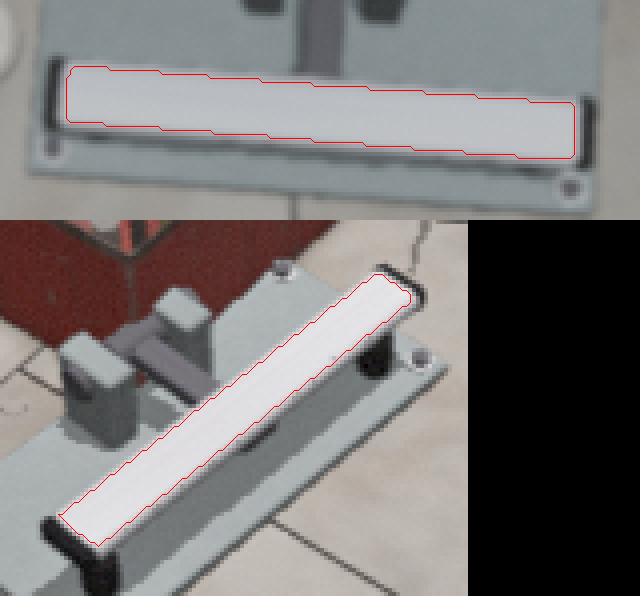

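Contours fit the bar in both views: centre ≈ (0.649, -0.038), yaw ≈ -6°. Next I'll check the clearance to the lathe and toolbox for the approach.

```bash
cat >> h.py <<'E'
def tri(a,ua,b,ub):
    A=[];y=[]
    for c,u in((a,ua),(b,ub)):
        o=ray(c,u,0.);d=ray(c,u,.1)-o;d/=np.linalg.norm(d);P=np.eye(3)-np.outer(d,d);A.append(P);y.append(P@o)
    return np.linalg.lstsq(np.vstack(A),np.hstack(y),rcond=None)[0]
E
python3 - <<'E'
import pickle,numpy as np
from h import *
d=pickle.load(open("a.pkl","rb"));t,s=d["top"],d["scene"]
print("cone tip",tri(t,(75,220),s,(182,170)).round(3))
print("box lid front corners",tri(t,(310,55),s,(186,98)).round(3),"box front left top",tri(t,(308,140),s,(193,133)).round(3))
for z in(0,.1,.2,.3): print(z,[ray(t,u,z)[:2].round(2).tolist() for u in((50,385),(95,118),(70,300),(308,155),(310,55))])
E
```

```text
cone tip [0.542 0.25  0.427]
box lid front corners [ 0.87  -0.047  0.21 ] box front left top [ 0.758 -0.012  0.185]
0 [[0.29, 0.47], [0.85, 0.41], [0.46, 0.45], [0.75, -0.05], [0.99, -0.07]]
0.1 [[0.31, 0.43], [0.81, 0.37], [0.45, 0.4], [0.72, -0.05], [0.93, -0.06]]
0.2 [[0.32, 0.38], [0.76, 0.33], [0.45, 0.35], [0.69, -0.04], [0.87, -0.05]]
0.3 [[0.34, 0.33], [0.72, 0.29], [0.45, 0.31], [0.65, -0.03], [0.82, -0.04]]
```

Call:
{"fn": "apply_moves", "kwargs": {"motion": [[[-0.5,-3,0,0,255],[-0.5,-3,0,0,255],[-0.5,-3,0,0,255],[-0.5,-3,0,0,255],[-0.5,-3,0,0,255],[-0.5,-3,0,0,255],[-0.5,-3,0,0,255],[-0.5,-3,0,0,255],[-2.5,-1.65,0,0,255],[-2.5,-1.65,0,0,255],[-2.5,-1.65,0,0,255],[-2.5,-1.65,0,0,255]]]}}

```text
clock: 1.1
eef_pos: [0.2199, 0.2693, 0.1868]
ee_rot: [-0.0, 0.133, 0.991, 0.0]
ft_force: [1.1, 0.6, 0.2]
width: 0.187
grip_force: 0.0
```

Call:
{"fn": "apply_moves", "kwargs": {"motion": [[[-2.4,-2.2,0,0,255],[-2.4,-2.2,0,0,255],[-2.4,-2.2,0,0,255],[-2.4,-2.2,0,0,255],[-2.4,-2.2,0,0,255],[-2.4,-2.2,0,0,255],[-2.4,-2.2,0,0,255],[-2.4,-2.2,0,0,255],[0,0,0,3,255],[0,0,0,3,255],[0,0,0,3,255],[0,0,0,0,255]]]}}

```text
clock: 2.1
eef_pos: [0.3579, 0.0499, 0.1867]
ee_rot: [-0.0, 0.212, 0.977, -0.0]
ft_force: [-0.2, -0.9, -0.1]
width: 0.004
grip_force: 0.0
```

Call:
{"fn": "apply_moves", "kwargs": {"motion": [[[0,0,0,-4.5,255],[0,0,0,-4.5,255],[0,0,0,-4.5,255],[0,0,0,-5,255],[-2.8,-0.75,0,0,255],[-2.8,-0.75,0,0,255],[-2.8,-0.75,0,0,255],[-2.8,-0.75,0,0,255],[-2.8,-0.75,0,0,255],[-2.8,-0.75,0,0,255],[-2.8,-0.75,0,0,255],[-2.8,-0.75,0,0,255],[0,0,0,0,255]]]}}

```text
clock: 3.18
eef_pos: [0.5778, -0.0343, 0.186]
ee_rot: [0.0, 0.05, 0.999, -0.001]
ft_force: [0.6, -1.4, -0.5]
width: 0.004
grip_force: 0.0
```

```bash
python3 - <<'E'
from rig import robot, optics
import cv2,pickle,numpy as np
from h import ray
s=robot.state();print(s["clock"],s["eef_pos"],s["ee_rot"],s["ft_force"])
c=optics.get_image("wrist");t=optics.get_image("top")
pickle.dump((c,t),open("w.pkl","wb"));cv2.imwrite("pics/w1.png",np.vstack([c["img"],t["img"][100:280]]))
print(np.linalg.inv(c["view"]).round(3).tolist(),c["fx"])
E
```

```text
3.1833 [ 0.57778359 -0.03428868  0.1860119 ] [ 7.67029018e-05  5.03413248e-02  9.98731222e-01 -1.30079326e-03] [ 0.58329275 -1.38042073 -0.4626764 ]
[[0.1, 0.954, 0.283, 0.496], [0.995, -0.095, -0.031, -0.024], [-0.003, 0.285, -0.958, 0.383], [0.0, 0.0, 0.0, 1.0]] 364.6062526011225
```

View pics/w1.png

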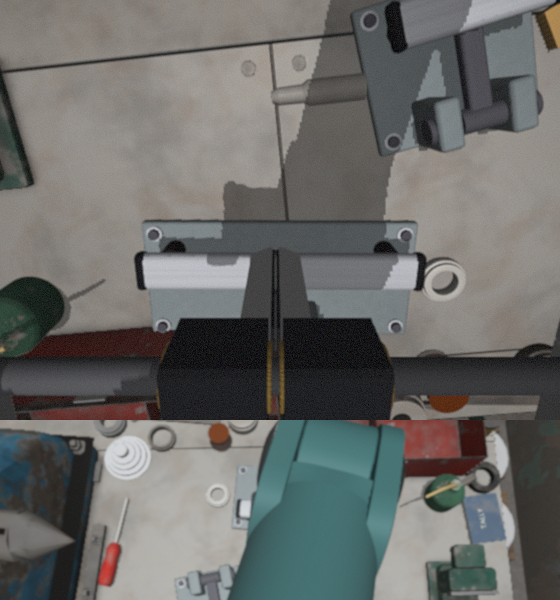

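Wrist view: the bar runs level from its cap at (136,271) to the one at (425,272), with the fingers ahead of its middle. I'll cast these points onto the bar's height.

```bash
python3 - <<'E'
import pickle,numpy as np
from h import ray
c,t=pickle.load(open("w.pkl","rb"))
for u in((136,271),(425,272),(146,254),(146,288),(418,254),(418,288)): print(u,ray(c,u,.074).round(4))
E
```

```text
(136, 271) [ 0.6339 -0.1694  0.074 ]
(425, 272) [0.6615 0.0984 0.074 ]
(146, 254) [ 0.618  -0.1567  0.074 ]
(146, 288) [ 0.6523 -0.1637  0.074 ]
(418, 254) [0.6426 0.0917 0.074 ]
(418, 288) [0.6775 0.0921 0.074 ]
```

Call:
{"fn": "apply_moves", "kwargs": {"motion": [[[-2.4,0.15,0,0,255],[-2.4,0.15,0,0,255],[-2.2,0.15,0,0,255],[0,0,2,0,255],[0,0,2,0,255],[0,0,2,0,255],[0,0,1.6,0,255],[0,0,1,0,255],[0,0,0.4,0,255],[0,0,0,0,255]]]}}

```text
clock: 4.12
eef_pos: [0.6443, -0.0347, 0.0966]
ee_rot: [-0.0, 0.051, 0.999, 0.0]
ft_force: [0.4, 0.1, 0.5]
width: 0.008
grip_force: 0.0
```

```bash
python3 - <<'E'
from rig import optics
import cv2,pickle,numpy as np
c=optics.get_image("wrist");s=optics.get_image("scene")
cv2.imwrite("pics/w2.png",np.vstack([c["img"],s["img"][120:300]]))
E
```

```text
(no output)
```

View pics/w2.png

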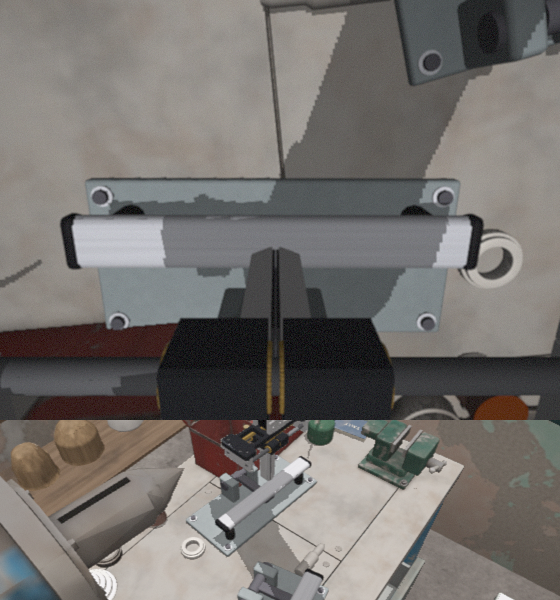

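The tip (276,250) is within a few mm of the bar's middle (271,240). Now pressing in small steps.

Call:
{"fn": "apply_moves", "kwargs": {"motion": [[[0,0,0.4,0,255],[0,0,0.4,0,255],[0,0,0.2,0,255],[0,0,0.2,0,255],[0,0,0.2,0,255],[0,0,0,0,255]]]}}

```text
clock: 4.72
eef_pos: [0.6447, -0.0351, 0.0824]
ee_rot: [-0.0, 0.051, 0.999, -0.0]
ft_force: [-0.0, -0.2, -0.4]
width: 0.002
grip_force: 0.0
```

Call:
{"fn": "apply_moves", "kwargs": {"motion": [[[0,0,0.2,0,255],[0,0,0.2,0,255],[0,0,0.2,0,255],[0,0,0,0,255]]]}}

```text
clock: 5.05
eef_pos: [0.6446, -0.0351, 0.0763]
ee_rot: [-0.0, 0.051, 0.999, -0.0]
ft_force: [-1.1, -0.1, -0.9]
width: 0.003
grip_force: 0.0
```

Call:
{"fn": "apply_moves", "kwargs": {"motion": [[[0,0,0.2,0,255]]]}}

```text
clock: 5.13
eef_pos: [0.6449, -0.0351, 0.0749]
ee_rot: [0.0, 0.051, 0.999, -0.0]
ft_force: [1.0, 0.5, 0.4]
width: 0.005
grip_force: 0.0
```

```bash
python3 - <<'E'
from rig import optics
import cv2,pickle,numpy as np
c=optics.get_image("wrist");s=optics.get_image("scene")
cv2.imwrite("pics/w3.png",np.vstack([c["img"][180:400],cv2.resize(s["img"][130:260,180:330],(420,364),interpolation=2).copy() if 0 else cv2.copyMakeBorder(cv2.resize(s["img"][130:260,180:330],(420,364)),0,0,0,140,0)]))
E
```

```text
(no output)
```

View pics/w3.png

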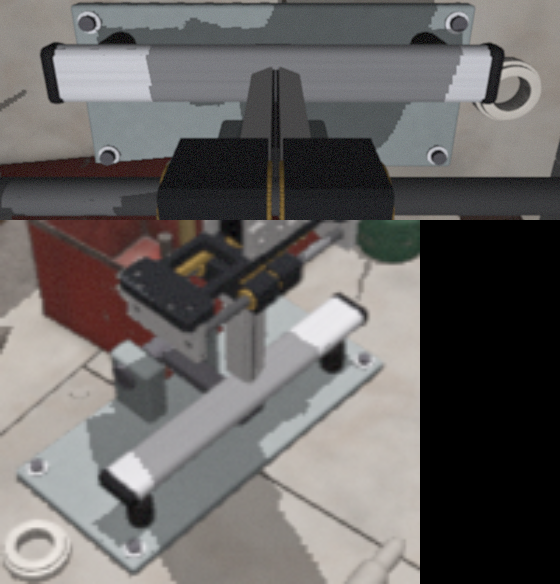

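The tip is over the bar's middle, but the force stays near zero. I'll check numerically whether the bar has moved since the first image.

```bash
python3 - <<'E'
from rig import optics,robot
import cv2,pickle,numpy as np
from h import ray
d=pickle.load(open("a.pkl","rb"));s=optics.get_image("scene");a=d["scene"]
g=lambda i:cv2.cvtColor(i,cv2.COLOR_BGR2GRAY)
for n,(x,y,w,h) in {"left cap":(212,212,16,24),"right end":(292,152,22,22),"bolt":(222,238,14,14)}.items():
    r=cv2.matchTemplate(g(s["img"])[y-12:y+h+12,x-12:x+w+12],g(a["img"])[y:y+h,x:x+w],cv2.TM_CCOEFF_NORMED)
    _,v,_,l=cv2.minMaxLoc(r);print(n,v,l[0]-12,l[1]-12)
V=s["view"]
def pr(p):
    q=V[:3,:3]@p+V[:3,3];return (q[:2]/q[2]*[s["fx"],s["fy"]]+[s["cx"],s["cy"]]).round(1)
e=robot.state()["eef_pos"];print("tip px (world fk)",pr(e-[0,0,.011]),"bar mid z.074",pr(np.array([.648,-.037,.074])),pr(np.array([.648,-.037,.064])),robot.state()["ft_force"])
cv2.imwrite("pics/s4.png",cv2.resize(np.hstack([a["img"][140:250,195:325],s["img"][140:250,195:325]]),None,fx=3,fy=3,interpolation=2))
E
```

```text
left cap 0.9508069157600403 0 0
right end 0.9994233250617981 0 0
bolt 0.9652562737464905 0 0
tip px (world fk) [266.4 194.3] bar mid z.074 [265.8 190. ] [265.8 193. ] [0.20308638 0.04581508 1.28053681]
```

View pics/s4.png

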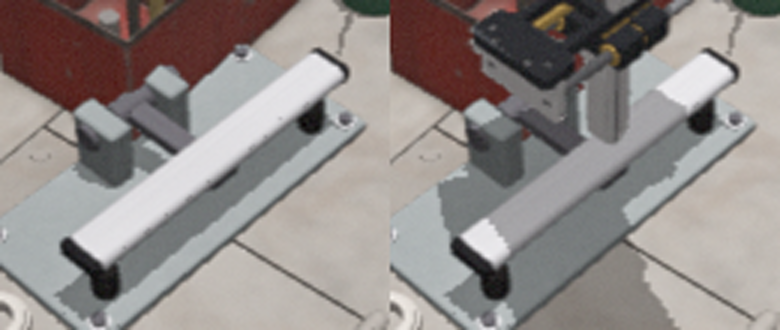

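The bar hasn't moved, and the tip seems to sit higher than assumed. I'll triangulate the fingertip.

```bash
python3 - <<'E'
from rig import optics,robot
from h import *
c=optics.get_image("wrist");s=optics.get_image("scene")
print(robot.state()["eef_pos"],robot.state()["ft_force"],robot.state()["joint_positions"])
for uw in((278,248),(285,248),(300,249)):
  for us in((267,187),(270,187)): print(uw,us,tri(c,uw,s,us).round(4))
V=c["view"]
for z in(.075,.064):
  for p in((.645,-.035),(.637,-.035)):
    q=V[:3,:3]@np.array([*p,z])+V[:3,3];print(p,z,(q[:2]/q[2]*[c["fx"],c["fy"]]+[c["cx"],c["cy"]]).round(1))
cv2.imwrite("pics/w5.png",np.vstack([cv2.resize(c["img"][210:300,200:350],(600,360),interpolation=2),cv2.resize(s["img"][170:200,240:315],(600,240),interpolation=0)]))
E
```

```text
[ 0.6448527  -0.03514665  0.07484719] [ 0.04108077 -0.18411068  0.90163648] [-0.44610414  0.66007201  0.64862278  1.66699757 -0.4643625   0.97355679
  1.83674218]
(278, 248) (267, 187) [ 0.6384 -0.0313  0.0935]
(278, 248) (270, 187) [ 0.6334 -0.0316  0.0987]
(285, 248) (267, 187) [ 0.6361 -0.0276  0.0985]
(285, 248) (270, 187) [ 0.6312 -0.028   0.1036]
(300, 249) (267, 187) [ 0.632  -0.0206  0.1083]
(300, 249) (270, 187) [ 0.6272 -0.0211  0.1132]
(0.645, -0.035) 0.075 [273.3 249.6]
(0.637, -0.035) 0.075 [271.9 236.8]
(0.645, -0.035) 0.064 [273.4 242.5]
(0.637, -0.035) 0.064 [272.1 230.3]
```

View pics/w5.png

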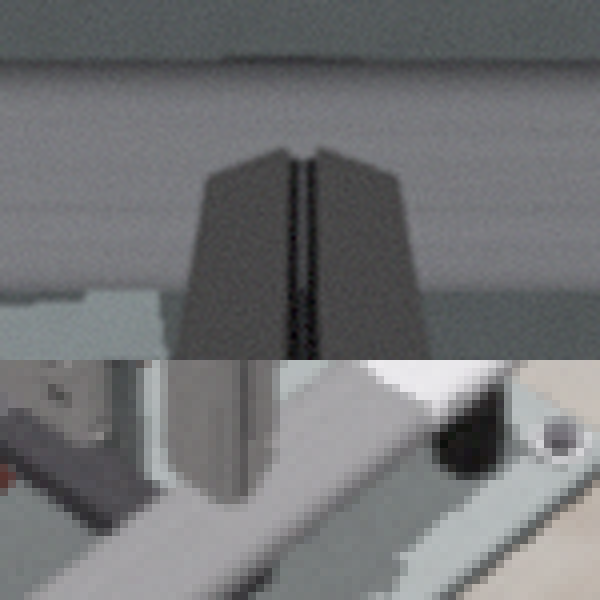

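Call:
{"fn": "apply_moves", "kwargs": {"motion": [[[0,0,0.2,0,255],[0,0,0.2,0,255],[0,0,0.2,0,255]]]}}

```text
clock: 5.63
eef_pos: [0.6448, -0.0351, 0.0686]
ee_rot: [-0.0, 0.051, 0.999, -0.0]
ft_force: [0.5, -0.7, -0.1]
width: 0.005
grip_force: 0.0
```

Call:
{"fn": "apply_moves", "kwargs": {"motion": [[[0,0,0.2,0,255],[0,0,0.2,0,255],[0,0,0.2,0,255]]]}}

```text
clock: 5.88
eef_pos: [0.6448, -0.0351, 0.0625]
ee_rot: [-0.0, 0.051, 0.999, -0.0]
ft_force: [0.3, 0.8, 0.1]
width: 0.006
grip_force: 0.0
```

```bash
cat > chk.py <<'E'
from rig import optics,robot
import cv2,pickle,numpy as np
s=optics.get_image("scene")["img"];a=pickle.load(open("a.pkl","rb"))["scene"]["img"]
g=lambda i:cv2.cvtColor(i,cv2.COLOR_BGR2GRAY)
for n,(x,y,w,h) in {"left end":(214,210,22,22),"right end":(292,152,22,22)}.items():
    r=cv2.matchTemplate(cv2.resize(g(s)[y-8:y+h+8,x-8:x+w+8],None,fx=5,fy=5,interpolation=2),cv2.resize(g(a)[y:y+h,x:x+w],None,fx=5,fy=5,interpolation=2),cv2.TM_CCOEFF_NORMED)
    _,v,_,l=cv2.minMaxLoc(r);print(n,round(v,3),l[0]/5-8,l[1]/5-8)
print(robot.state()["clock"],robot.state()["eef_pos"],robot.state()["ft_force"])
E
python3 chk.py
```

```text
left end 0.922 0.0 0.1999999999999993
right end 0.999 0.0 0.0
5.9333 [ 0.64460366 -0.0351119   0.06216719] [-0.26039932 -0.27603252 -0.66584429]
```

Call:
{"fn": "apply_moves", "kwargs": {"motion": [[[0,0,0.2,0,255],[0,0,0.2,0,255],[0,0,0.2,0,255]]]}}

```text
clock: 6.18
eef_pos: [0.6448, -0.0351, 0.0566]
ee_rot: [0.0, 0.051, 0.999, -0.0]
ft_force: [0.1, 0.2, 0.1]
width: 0.007
grip_force: 0.0
```

Call:
{"fn": "apply_moves", "kwargs": {"motion": [[[0,0,0.2,0,255],[0,0,0.2,0,255],[0,0,0.2,0,255]]]}}

```text
clock: 6.43
eef_pos: [0.6442, -0.0351, 0.0509]
ee_rot: [-0.001, 0.051, 0.999, 0.0]
ft_force: [-9.3, 2.3, 10.5]
width: 0.007
grip_force: 5.4
```

```bash
python3 chk.py; python3 - <<'E'
from rig import optics
import cv2,numpy as np
c=optics.get_image("wrist")["img"];s=optics.get_image("scene")["img"]
cv2.imwrite("pics/w6.png",np.vstack([cv2.resize(c[180:330,160:410],(600,360),interpolation=2),cv2.resize(s[165:225,230:380],(600,240),interpolation=2)]))
E
```

```text
left end 0.92 0.5999999999999996 2.0
right end 0.985 0.0 1.5999999999999996
6.4833 [ 0.64396973 -0.0349841   0.05044788] [-6.42673732  0.30847259  8.24329539]
```

View pics/w6.png

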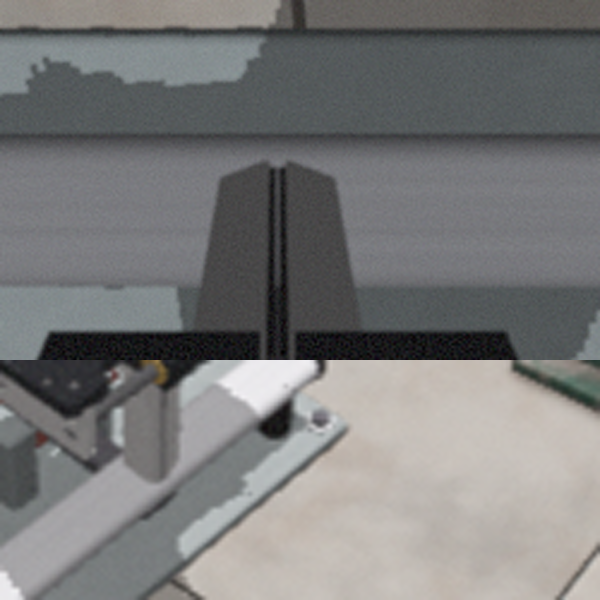

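Contact: both ends have dropped evenly by about 2 px. Continuing the press while following the bar's arc.

Call:
{"fn": "apply_moves", "kwargs": {"motion": [[[0.05,0,0.2,0,255],[0.05,0,0.2,0,255],[0.05,0,0.2,0,255]]]}}

```text
clock: 6.83
eef_pos: [0.6435, -0.035, 0.0451]
ee_rot: [0.0, 0.051, 0.999, 0.0]
ft_force: [-2.2, 0.3, 9.2]
width: 0.001
grip_force: 4.6
```

```bash
python3 chk.py
```

```text
left end 0.914 0.8000000000000007 3.8000000000000007
right end 0.968 0.0 3.4000000000000004
6.8833 [ 0.64339739 -0.03494892  0.04482323] [-0.78030499  0.27477967  7.00571258]
```

Call:
{"fn": "apply_moves", "kwargs": {"motion": [[[0.05,0,0.2,0,255],[0.05,0,0.15,0,255],[0,0,0.1,0,255]]]}}

```text
clock: 7.13
eef_pos: [0.643, -0.0349, 0.0408]
ee_rot: [0.001, 0.051, 0.999, 0.0]
ft_force: [-0.9, 0.3, 8.6]
width: 0.006
grip_force: 4.2
```

```bash
python3 chk.py
```

```text
left end 0.909 1.0 5.199999999999999
right end 0.937 0.0 4.800000000000001
7.1833 [ 0.6429817  -0.03494628  0.04072024] [0.31774223 0.1636389  6.83294003]
```

Small 1 mm steps until the hard stop.

Call:
{"fn": "apply_moves", "kwargs": {"motion": [[[0.05,0,0.1,0,255],[0,0,0.1,0,255]]]}}

```text
clock: 7.35
eef_pos: [0.6428, -0.0349, 0.039]
ee_rot: [0.001, 0.051, 0.999, 0.0]
ft_force: [0.1, 0.5, 7.2]
width: 0.004
grip_force: 4.1
```

Call:
{"fn": "apply_moves", "kwargs": {"motion": [[[0.05,0,0.1,0,255],[0,0,0.05,0,255]]]}}

```text
clock: 7.52
eef_pos: [0.6429, -0.0349, 0.0379]
ee_rot: [0.002, 0.051, 0.999, 0.0]
ft_force: [0.3, 0.4, 15.6]
width: 0.005
grip_force: 7.6
```

Call:
{"fn": "apply_moves", "kwargs": {"motion": [[[0,0,0.05,0,255],[0,0,0,0,255]]]}}

```text
clock: 7.68
eef_pos: [0.6429, -0.0349, 0.0378]
ee_rot: [0.002, 0.051, 0.999, 0.0]
ft_force: [0.0, 1.3, 17.4]
width: 0.01
grip_force: 8.3
```

```bash
python3 chk.py
```

```text
left end 0.905 1.0 5.800000000000001
right end 0.908 -0.20000000000000018 5.6
7.7333 [ 0.64288546 -0.03494767  0.03775006] [-0.3600225   0.67401776 16.3651222 ]
```

Call:
{"fn": "apply_moves", "kwargs": {"motion": [[[0,0,0.05,0,255],[0,0,0,0,255],[0,0,-0.2,0,255],[0,0,-0.4,0,255],[0,0,-1,0,255],[0,0,-2,0,255],[0,0,-2,0,255],[0,0,-2,0,255],[0,0,-2,0,255],[0,0,-2,0,255],[2.5,0,0,0,255],[2.5,0,0,0,255],[2.5,0,0,0,255],[2.5,0,0,0,255],[2.5,0,0,0,255],[2.5,0,0,0,255],[0,0,0,0,255]]]}}

```text
clock: 9.15
eef_pos: [0.4885, -0.0192, 0.1519]
ee_rot: [-0.001, 0.051, 0.999, 0.001]
ft_force: [0.2, -0.1, 0.2]
width: 0.002
grip_force: 0.0
```

```bash
python3 chk.py; python3 - <<'E'
from rig import optics
import cv2,numpy as np
c=optics.get_image("wrist")["img"];s=optics.get_image("scene")["img"]
cv2.imwrite("pics/f.png",np.vstack([c[150:420],s[140:420]]))
E
```

```text
left end 0.97 1.0 5.6
right end 0.469 -8.0 8.0
9.2 [ 0.49061735 -0.01897897  0.15238172] [ 0.83752378 -0.17033516  0.33618231]
```

View pics/f.png

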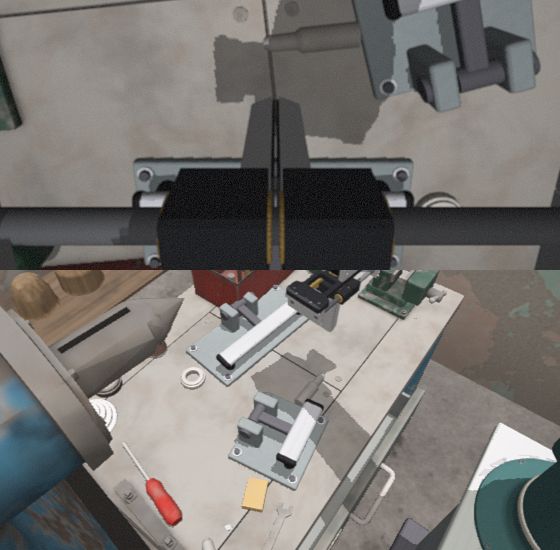

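The long bar stays down, with its left end still 5.6 px lower. The short bar is untouched and the arm is clear.

```bash
python3 -c "
from rig import sign_off
print(sign_off())"
```

```text
the job is handed in; nothing more can be done
None
```

The long stop bar was pressed at its middle to its hard stop, going down evenly at both ends; it stayed down on release (left end checked, right end hidden by the gripper), the short bar was not touched, and the job was handed in at about 9 s.

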